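# Pick out the fullest bead tin by weight

### The arm

A 7-joint arm with a two-finger parallel gripper is mounted at the origin on the work surface. World frame = base frame: x ahead of the robot, y to its left, z up, the work surface at z = 0. Lengths are in m, angles in rad, forces in N, time in s.
With the tool pointing down it reaches from about 0.425 to 0.95 m from the base axis. Payload 4.7 kg.
Tool frame: the origin (TCP) lies between the finger pads; the fingertips stand 22 mm ahead of it and the grasp point (between the pads) lies 3 mm ahead of it; z points along the fingers, x is the direction in which the jaws open and shut, and the axes are right-handed (so a half turn about z gives the same grasp; the last joint's range is limited). The gripper opens to 87 mm and grips with 3 to 60 N. Pads are 19 mm wide; open, the fingers measure 117 mm over their backs; the gripper's body (75 mm by 190 mm) begins 51 mm behind the grasp point.
Start: joints at [1.226, 0.469, -0.049, 1.532, 0.024, 1.141, -0.082], TCP at [0.21, -0.642, 0.245] pointing down, gripper open.
Joint ranges: [-2.59, 2.59], [-0.33, 1.99], [-1.39, 1.29], [0.1, 2.45], [-1.04, 4.18], [0.21, 1.99], [-2.66, 2.66]. Speed limits (rad/s): [2.57, 2.57, 3.14, 3.14, 3.14, 3.14, 3.14].

### API

Orientations are given as a unit quaternion [w, x, y, z].
In Python, from plant import monitor, viewer, order gives the robot as it stands. The module is installed in compiled form; this text tells all that it offers.
- The arm moves only by the tool apply_moves, never from a script. Its argument "increments" is text: rows parted by semicolons, each of 5 numbers parted by spaces: the opening, from 0 (shut) to 1 (fully open), then the shift along the world's x, y, z in mm, then the turn about the world's z in degrees. A call has 1 to 12 rows; each row shifts and turns the commanded pose from where the row before left it; what a row does not reach is not made up. A row lasts 1/10 s, in which the tool goes at most 50 mm and 8.59 degrees, less where a joint would pass 70% of its speed; a pose out of reach is approached as far as the arm can. A call is refused whole if a number of a shift passes 50 or a number of a turn 8.59, either way. A call with a gripper value outside its range is refused whole. The fingers move at their own pace and stop on an object; "squeeze" is the grip in N (left out, the last holds). Time passes only in rows, so rows that do not move let the fingers close. It gives the time, the measured TCP pose, the force and the opening at its end, in the units of the state.
- monitor.read_state(): the state, without advancing time (a new reading comes with each control period).
- viewer.grab_frame(name): name is "side" or "top" or "wrist"; returns (picture, depth): 420x560x3 uint8, red, green, blue; 420x560 float32, m along the optical axis (not along the pixel's ray), 0 where there is no reading.
- viewer.get_calibration(name): a dict with "camera_matrix" (3x3 intrinsics, pixels), "view" (4x4, takes a point from world to camera coordinates); the wrist camera has in their place "tool_from_camera" (4x4, takes a point from camera to tool coordinates, whose origin is the TCP and whose axes are the tool frame's). Camera axes: x right, y down, z forward; pixel columns grow to the right and rows downward; lengths in m; the calibration is good to about 2 mm. A picture is of the moment at which its call begins: read the wrist's pose just before it. get_calibration takes no time and is no camera call.
- order.job_done(): hands the job in, once; it reports no verdict.
The state is a dict: "time": time; "q": joint angles; "qd": joint speeds; "effort": joint torques, N m; "eef_pos": TCP position; "ee_rot": TCP orientation; "ft_force": force on the tool from outside, world axes, zero at the start; "moment": the same for the moment, N m; "width": finger opening in m.
Only numpy, scipy, OpenCV 4.12 (cv2) and the standard library are available. Lean on these libraries where they do the work, as an engineer would, in place of code of your own. Each camera call takes 0.05 s, during which the arm holds its last target. There are 200 camera calls.

### The job

The three identical closed bead tins on the bench have been used up to different degrees: lift them to feel which is the heaviest. Stand the two lighter tins upright in the open cardboard carton for refilling, setting them down gently without dropping or tipping any tin, and leave the other things on the bench alone. Finish while holding the heaviest tin up in the gripper, upright and still, its underside at least 15 cm above the bench: do not put it down or let go.

Things in the scene. Friction and masses are not known exactly. Their poses are not given: they have to be found in the camera images.
- tin_a: one of three identical closed aluminium screw-lid tins, blank paper band: body 58 mm across, 82 mm high; lid 62 mm across, 22 mm high on top; 104 mm in all. Origin: centre of the underside, z up. Loose, centres 90 mm or more apart. Any may be the heaviest, only weight tells: 0.15 to 0.7 kg, the heaviest at least 120 g above the others. Grip it across the lid from above
- tin_b: one of three identical closed aluminium screw-lid tins, blank paper band: body 58 mm across, 82 mm high; lid 62 mm across, 22 mm high on top; 104 mm in all. Origin: centre of the underside, z up. Loose, centres 90 mm or more apart. Any may be the heaviest, only weight tells: 0.15 to 0.7 kg, the heaviest at least 120 g above the others. Grip it across the lid from above
- tin_c: one of three identical closed aluminium screw-lid tins, blank paper band: body 58 mm across, 82 mm high; lid 62 mm across, 22 mm high on top; 104 mm in all. Origin: centre of the underside, z up. Loose, centres 90 mm or more apart. Any may be the heaviest, only weight tells: 0.15 to 0.7 kg, the heaviest at least 120 g above the others. Grip it across the lid from above
- carton: open brown cardboard carton fixed on the bench: 118 mm (x) by 308 mm (y) outside, 50 mm high, walls and floor 4 mm thick, inside 110 by 300 mm; flaps folded down outside, 155 by 345 mm over them. Origin: centre of its underside; y along its length, z up. Three tins fit in a row along y, 95 mm between centres, standing 58 mm proud of its rim
- carton_in (a point): centre of the carton's inner floor, 4 mm above the bench; a tin standing in the carton has its origin at this height
- media_bottle: bystander: clear glass bottle with blue screw cap, 70 mm across, 138 mm high, loose on the bench; origin at the centre of its underside
- tube_rack: bystander: white rack of capped clear tubes, 70 (x) by 190 (y) by 120 mm high, loose; origin at the centre of its underside
- wipe_box: bystander: white box of wipes, 85 (x) by 120 (y) by 70 mm high plus a paper tuft about 30 mm above it, loose; origin at the centre of its underside
There are look-alikes about, which are no part of the job. Leave any orange or purple look-alike of the tin_a alone.

How it is judged:
On the way, in this order (a step that is already met when the one before it is completed fails the run):
1. a tin is lifted off the bench in the gripper (((height (world z) of tin_a above 0.03 m and contact force between tin_a and the fingers above 1 N) or (height (world z) of tin_b above 0.03 m and contact force between tin_b and the fingers above 1 N) or (height (world z) of tin_c above 0.03 m and contact force between tin_c and the fingers above 1 N))), for 0.2 s.
2. two tins stand upright in the carton, let go (((x of tin_a in the frame of carton between -0.058 and 0.058 m and y of tin_a in the frame of carton between -0.153 and 0.153 m and height (world z) of each of tin_a, tin_b below 0.014 m and angle between each of tin_a, tin_b's own z axis and vertical below 0.12 rad and linear speed of each of tin_a, tin_b below 0.03 m/s and contact force between each of tin_a, tin_b and the fingers below 0.1 N and contact force between each of tin_a, tin_b and carton above 0.5 N and x of tin_b in the frame of carton between -0.058 and 0.058 m and y of tin_b in the frame of carton between -0.153 and 0.153 m) or (x of tin_a in the frame of carton between -0.058 and 0.058 m and y of tin_a in the frame of carton between -0.153 and 0.153 m and height (world z) of each of tin_a, tin_c below 0.014 m and angle between each of tin_a, tin_c's own z axis and vertical below 0.12 rad and linear speed of each of tin_a, tin_c below 0.03 m/s and contact force between each of tin_a, tin_c and the fingers below 0.1 N and contact force between each of tin_a, tin_c and carton above 0.5 N and x of tin_c in the frame of carton between -0.058 and 0.058 m and y of tin_c in the frame of carton between -0.153 and 0.153 m) or (x of tin_b in the frame of carton between -0.058 and 0.058 m and y of tin_b in the frame of carton between -0.153 and 0.153 m and height (world z) of each of tin_b, tin_c below 0.014 m and angle between each of tin_b, tin_c's own z axis and vertical below 0.12 rad and linear speed of each of tin_b, tin_c below 0.03 m/s and contact force between each of tin_b, tin_c and the fingers below 0.1 N and contact force between each of tin_b, tin_c and carton above 0.5 N and x of tin_c in the frame of carton between -0.058 and 0.058 m and y of tin_c in the frame of carton between -0.153 and 0.153 m))), for 0.2 s.
At the end, for the whole second after the job is handed in: One tin is held still in the fingers, underside over 140 mm above the bench, within 0.2 rad of upright, touching nothing else; the other two stand let go and at rest on the carton's floor, within 0.12 rad of upright, each weighing under 4.9 N (so neither is the heaviest) (((height (world z) of tin_a above 0.14 m and angle between tin_a's own z axis and vertical below 0.2 rad and contact force between tin_a and the fingers above 2 N and linear speed of tin_a below 0.05 m/s and contact force between tin_a and carton below 0.1 N and contact force between tin_a and media_bottle below 0.1 N and contact force between tin_a and tube_rack below 0.1 N and contact force between tin_a and wipe_box below 0.1 N and (x of tin_b in the frame of carton between -0.058 and 0.058 m and y of tin_b in the frame of carton between -0.153 and 0.153 m and height (world z) of tin_b below 0.014 m and angle between tin_b's own z axis and vertical below 0.12 rad and linear speed of tin_b below 0.03 m/s and contact force between tin_b and the fingers below 0.1 N and contact force between tin_b and carton between 0.5 and 4.9 N and contact force between tin_a and tin_b below 0.1 N) and (x of tin_c in the frame of carton between -0.058 and 0.058 m and y of tin_c in the frame of carton between -0.153 and 0.153 m and height (world z) of tin_c below 0.014 m and angle between tin_c's own z axis and vertical below 0.12 rad and linear speed of tin_c below 0.03 m/s and contact force between tin_c and the fingers below 0.1 N and contact force between tin_c and carton between 0.5 and 4.9 N and contact force between tin_a and tin_c below 0.1 N)) or (height (world z) of tin_b above 0.14 m and angle between tin_b's own z axis and vertical below 0.2 rad and contact force between tin_b and the fingers above 2 N and linear speed of tin_b below 0.05 m/s and contact force between tin_b and carton below 0.1 N and contact force between tin_b and media_bottle below 0.1 N and contact force between tin_b and tube_rack below 0.1 N and contact force between tin_b and wipe_box below 0.1 N and (x of tin_a in the frame of carton between -0.058 and 0.058 m and y of tin_a in the frame of carton between -0.153 and 0.153 m and height (world z) of tin_a below 0.014 m and angle between tin_a's own z axis and vertical below 0.12 rad and linear speed of tin_a below 0.03 m/s and contact force between tin_a and the fingers below 0.1 N and contact force between tin_a and carton between 0.5 and 4.9 N and contact force between tin_b and tin_a below 0.1 N) and (x of tin_c in the frame of carton between -0.058 and 0.058 m and y of tin_c in the frame of carton between -0.153 and 0.153 m and height (world z) of tin_c below 0.014 m and angle between tin_c's own z axis and vertical below 0.12 rad and linear speed of tin_c below 0.03 m/s and contact force between tin_c and the fingers below 0.1 N and contact force between tin_c and carton between 0.5 and 4.9 N and contact force between tin_b and tin_c below 0.1 N)) or (height (world z) of tin_c above 0.14 m and angle between tin_c's own z axis and vertical below 0.2 rad and contact force between tin_c and the fingers above 2 N and linear speed of tin_c below 0.05 m/s and contact force between tin_c and carton below 0.1 N and contact force between tin_c and media_bottle below 0.1 N and contact force between tin_c and tube_rack below 0.1 N and contact force between tin_c and wipe_box below 0.1 N and (x of tin_a in the frame of carton between -0.058 and 0.058 m and y of tin_a in the frame of carton between -0.153 and 0.153 m and height (world z) of tin_a below 0.014 m and angle between tin_a's own z axis and vertical below 0.12 rad and linear speed of tin_a below 0.03 m/s and contact force between tin_a and the fingers below 0.1 N and contact force between tin_a and carton between 0.5 and 4.9 N and contact force between tin_c and tin_a below 0.1 N) and (x of tin_b in the frame of carton between -0.058 and 0.058 m and y of tin_b in the frame of carton between -0.153 and 0.153 m and height (world z) of tin_b below 0.014 m and angle between tin_b's own z axis and vertical below 0.12 rad and linear speed of tin_b below 0.03 m/s and contact force between tin_b and the fingers below 0.1 N and contact force between tin_b and carton between 0.5 and 4.9 N and contact force between tin_c and tin_b below 0.1 N)))); the arm keeps its last pose, push and grip.
It fails at once if a tin is tipped more than 0.8 rad (angle between any of tin_a, tin_b, tin_c's own z axis and vertical above 0.8 rad).
It fails at once if a tin is dropped or knocked away (faster than 0.8 m/s outside the fingers) ((linear speed of tin_a above 0.8 m/s and contact force between tin_a and the fingers below 0.1 N) or (linear speed of tin_b above 0.8 m/s and contact force between tin_b and the fingers below 0.1 N) or (linear speed of tin_c above 0.8 m/s and contact force between tin_c and the fingers below 0.1 N)).
It fails at once if the bottle, tube rack or box of wipes is moved more than 30 mm (distance of any of media_bottle, tube_rack, wipe_box from where it was at the start of the episode above 0.03 m).
It also fails if it takes over 72 s, if anything falls off the work surface, if the arm or the gripper's body presses on something with over 40 N, if the wrist force passes 120 N, or if a joint passes its speed limit or range.

## Working session

There is one attempt and no reset: what is moved stays moved. The work goes in short steps, Python scripts to look and compute and a tool call to move; the robot and the scene stay as the last step left them, time stands still between calls to the robot, and variables do not carry over. Pictures are saved under pics/ and viewed, about 8 in all and at most 12, crops included, and the job is handed in when it is done.

Besides the shell and the picture viewer there is one more tool, called after ">>>" by a JSON object that holds its "op" and its "data". apply_moves: Moves the arm, as the interface text tells. Its arguments: {"type":"object","properties":{"increments":{"type":"string"},"squeeze":{"type":"number"}},"required":["increments"]}

```bash
mkdir -p pics; cat > h.py <<'E'
import numpy as np, cv2
from plant import monitor, viewer, order
def grab(n):
    s=monitor.read_state(); im,d=viewer.grab_frame(n); return s,im,d
def save(n,im): cv2.imwrite('pics/'+n,im[:,:,::-1])
def ray(cal,u,v,z):
    "world point on plane z for fixed camera"
    T=np.linalg.inv(cal['view']); r=T[:3,:3]@np.linalg.inv(cal['camera_matrix'])@[u,v,1]
    o=T[:3,3]; return o+r*(z-o[2])/r[2]
def cloud(cal,d):
    h,w=d.shape; u,v=np.meshgrid(np.arange(w),np.arange(h))
    T=np.linalg.inv(cal['view']); p=np.stack([u,v,np.ones_like(u)],-1)@np.linalg.inv(cal['camera_matrix']).T*d[...,None]
    return p@T[:3,:3].T+T[:3,3]
E
python3 - <<'E'
from h import *
s,im,d=grab('top'); save('top.png',im); np.savez('top.npz',im=im,d=d)
s,im2,d2=grab('side'); save('side.png',im2); np.savez('side.npz',im=im2,d=d2)
print(s['time'],s['eef_pos'],s['ee_rot'],s['ft_force'],s['width'])
for n in('top','side'): c=viewer.get_calibration(n); T=np.linalg.inv(c['view']); print(n,T.round(3),c['camera_matrix'][0])
E
```

```text
0.05 [ 0.20949485 -0.64110606  0.24351603] [-5.29636993e-04  8.09511597e-01 -5.87103124e-01 -7.84575860e-04] [-0.65779518 -0.71296504 -0.25999996] 0.0872997271089266
top [[-0.000e+00 -9.760e-01  2.180e-01  3.610e-01]
 [-1.000e+00 -1.000e-03 -2.000e-03  7.700e-02]
 [ 2.000e-03 -2.180e-01 -9.760e-01  1.193e+00]
 [ 0.000e+00  0.000e+00  0.000e+00  1.000e+00]] [478.18933879   0.         277.05444101]
side [[-0.819 -0.37   0.439  0.231]
 [-0.574  0.525 -0.628  0.626]
 [ 0.002 -0.766 -0.643  0.629]
 [ 0.     0.     0.     1.   ]] [393.401533   0.       273.791398]
```

View pics/top.png

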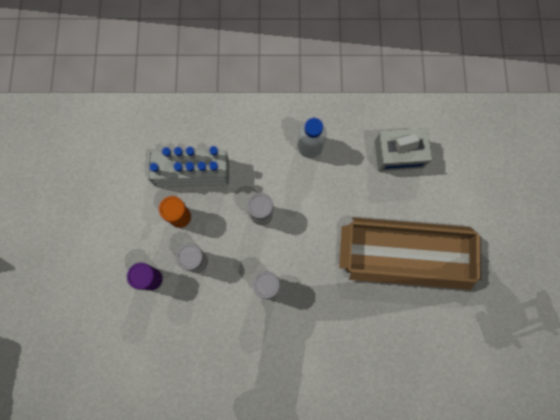

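View pics/side.png

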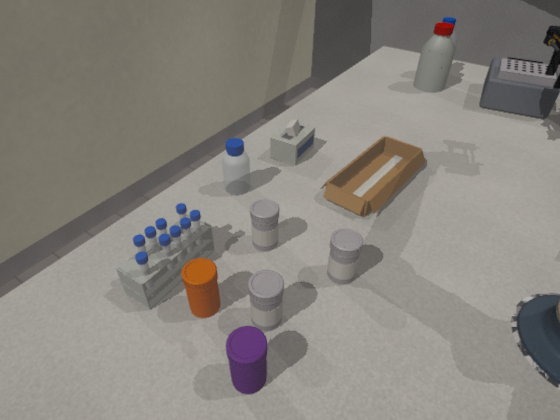

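The top view shows the silver tins at about (260,206), (190,257) and (267,285). The look-alikes are orange at (174,209) and purple at (143,277), and the carton is around (410,253). The tins to use are the three silver ones with a paper band. Next I measure them and the carton from the depth.

```bash
python3 - <<'E'
from h import *
z=np.load('top.npz'); im,d=z['im'],z['d']; c=viewer.get_calibration('top'); P=cloud(c,d)
ok=(d>0)&(P[...,2]>.094)&(P[...,2]<.114)
n,l,st,ce=cv2.connectedComponentsWithStats(ok.astype(np.uint8))
for i in range(1,n):
    if st[i,4]>60:
        m=l==i; u,v=ce[i]; (cu,cv_),r=cv2.minEnclosingCircle(np.argwhere(m)[:,::-1].astype(np.float32))
        print('top',(u.round(),v.round()),st[i,4],P[m].mean(0).round(4),im[m].mean(0).round(),'circ ray',ray(c,cu,cv_,.104).round(4),'cent',ray(c,u,v,.104).round(4))
hsv=cv2.cvtColor(im,cv2.COLOR_RGB2HSV)
m=(hsv[...,0]>8)&(hsv[...,0]<22)&(hsv[...,1]>110); m[:,:320]=0
rim=m&(P[...,2]>.042)&(P[...,2]<.06); q=P[rim]; 
print('rim',rim.sum(),cv2.minAreaRect(q[:,:2].astype(np.float32)*1000),np.percentile(q,[1,99],axis=0).round(4))
fl=(P[...,2]<.02)&(P[...,2]>0)&m; 
allm=m; print('all',cv2.minAreaRect(P[allm][:,:2].astype(np.float32)*1000))
w=(hsv[...,1]<60)&(hsv[...,2]>150); w[:240]=0;w[268:]=0;w[:,:350]=0;w[:,470:]=0
print('white strip',w.sum(),P[w].mean(0))
for k,(x0,x1,y0,y1) in dict(bottle=(295,330,115,160),rack=(145,232,143,190),wipes=(370,435,125,172)).items():
    Q=P[y0:y1,x0:x1].reshape(-1,3);Q=Q[Q[:,2]>.03];print(k,np.percentile(Q,[2,98],axis=0).round(3).tolist())
big=cv2.resize(im[180:310,120:490],None,fx=2.1,fy=2.1); save('crop.png',big)
E
```

```text
top (np.float64(312.0), np.float64(137.0)) 252 [ 0.7821 -0.0098  0.1022] [102. 107. 107.] circ ray [ 0.7915 -0.0126  0.104 ] cent [ 0.7814 -0.0097  0.104 ]
top (np.float64(409.0), np.float64(141.0)) 167 [ 0.7744 -0.2445  0.0978] [142. 144. 139.] circ ray [ 0.77   -0.2425  0.104 ] cent [ 0.7721 -0.2427  0.104 ]
top (np.float64(260.0), np.float64(205.0)) 540 [0.6123 0.1142 0.1034] [126. 124. 126.] circ ray [0.6119 0.1141 0.104 ] cent [0.6121 0.1142 0.104 ]
top (np.float64(172.0), np.float64(208.0)) 551 [0.6047 0.3199 0.1031] [151.  77.  22.] circ ray [0.6042 0.3194 0.104 ] cent [0.6044 0.3197 0.104 ]
top (np.float64(189.0), np.float64(256.0)) 585 [0.4924 0.2748 0.103 ] [126. 125. 126.] circ ray [0.492  0.2742 0.104 ] cent [0.4923 0.2746 0.104 ]
top (np.float64(140.0), np.float64(276.0)) 605 [0.4487 0.3837 0.1029] [77. 40. 99.] circ ray [0.4488 0.3833 0.104 ] cent [0.4486 0.3834 0.104 ]
top (np.float64(266.0), np.float64(284.0)) 587 [0.4293 0.0989 0.1032] [128. 127. 128.] circ ray [0.4288 0.0982 0.104 ] cent [0.4292 0.0989 0.104 ]
rim 1557 ((511.98651123046875, -252.36419677734375), (320.787353515625, 136.17051696777344), 85.12254333496094) [[ 0.4382 -0.4106  0.0422]
 [ 0.5852 -0.0925  0.0545]]
all ((496.58062744140625, -161.63360595703125), (203.01161193847656, 509.5323486328125), 7.810897350311279)
white strip 746 [ 0.51062684 -0.25479153  0.01271603]
bottle [[0.762, -0.042, 0.035], [0.815, 0.021, 0.142]]
rack [[0.687, 0.199, 0.035], [0.756, 0.386, 0.123]]
wipes [[0.727, -0.302, 0.034], [0.813, -0.183, 0.1]]
```

View pics/crop.png

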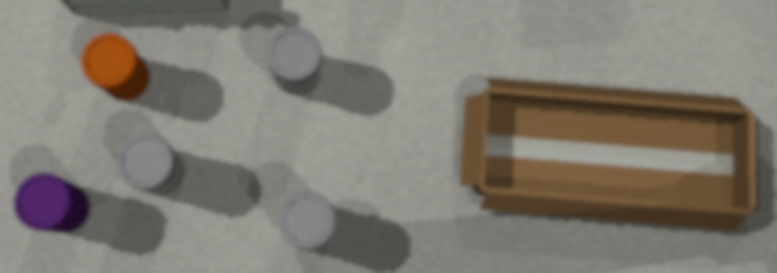

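Three silver tins and the carton (centre about 0.511, -0.253, turned about 5°) are located, and the crop confirms the choice: grey lids, not the orange or purple ones. I'm heading above the far tin at (0.612, 0.114).

>>> {"op": "apply_moves", "data": {"increments": "1 22 42 0 0;1 22 42 0 0;1 22 42 0 0;1 22 42 0 0;1 22 42 0 0;1 22 42 0 0;1 22 42 0 0;1 22 42 0 0;1 22 42 0 0;1 22 42 0 0;1 22 42 0 0;1 22 42 0 0", "squeeze": 25}}

```text
time: 1.3
eef_pos: [0.474, -0.1359, 0.2445]
ee_rot: [0.0, 0.809, -0.587, 0.0]
ft_force: [1.0, -0.9, 1.2]
width: 0.0872
```

>>> {"op": "apply_moves", "data": {"increments": "1 22 42 0 0;1 22 42 0 0;1 22 42 0 0;1 22 42 0 0;1 22 42 0 0;1 22 42 0 0;1 0 0 0 0;1 0 0 0 0;1 0 0 0 0"}}

```text
time: 2.2
eef_pos: [0.6053, 0.1128, 0.244]
ee_rot: [0.001, 0.809, -0.588, -0.0]
ft_force: [0.4, -0.6, 0.7]
width: 0.0868
```

```bash
cat >> h.py <<'E'
from scipy.spatial.transform import Rotation as Ro
def wrist():
    "look with the wrist camera: print lid-height blobs in world"
    s,im,d=grab('wrist'); c=viewer.get_calibration('wrist'); 
    T=np.eye(4); w=s['ee_rot']; T[:3,:3]=Ro.from_quat([w[1],w[2],w[3],w[0]]).as_matrix(); T[:3,3]=s['eef_pos']
    cal=dict(camera_matrix=c['camera_matrix'],view=np.linalg.inv(T@c['tool_from_camera']))
    P=cloud(cal,d); return s,im,d,P,cal
def lids(lo=.096,hi=.112):
    s,im,d,P,cal=wrist(); ok=((d>0)&(P[...,2]>lo)&(P[...,2]<hi)).astype(np.uint8)
    n,l,st,ce=cv2.connectedComponentsWithStats(ok)
    print('t',s['time'],'tcp',s['eef_pos'].round(4),'ft',s['ft_force'].round(2),'w',round(s['width'],4))
    for i in range(1,n):
        if st[i,4]>400:
            m=l==i; q=P[m]; (x,y),r=cv2.minEnclosingCircle((q[:,:2]*1000).astype(np.float32))
            print('lid',ce[i].round(),st[i,4],'box',st[i,:4],'circle',round(x,1),round(y,1),round(r,1),'mean',q.mean(0).round(4),im[m].mean(0).round())
    return s,im,d,P,cal
E
python3 - <<'E'
from h import *
s,im,d,P,cal=lids(); save('w1.png',im); print(s['ee_rot'],s['q'].round(2))
E
```

```text
t 2.2 tcp [0.6053 0.1128 0.244 ] ft [ 0.39 -0.56  0.68] w 0.0868
lid [480.  40.] 2164 box [456   0  67  73] circle 791.9 -9.6 31.5 mean [0.7827 0.0009 0.103 ] [135. 141. 138.]
lid [ 54. 128.] 4212 box [17 92 77 73] circle 605.6 321.1 31.6 mean [0.6069 0.32   0.1026] [181.  88.   7.]
lid [280. 190.] 3357 box [247 158  67  65] circle 612.8 115.4 31.1 mean [0.6141 0.1156 0.1028] [149. 147. 145.]
lid [ 88. 245.] 1973 box [ 56 224  67  37] circle 493.8 276.3 31.0 mean [0.5037 0.2776 0.1023] [131. 129. 128.]
lid [239. 343.] 1687 box [214 322  56  41] circle 430.4 100.6 30.9 mean [0.4362 0.1046 0.1023] [136. 134. 133.]
[ 9.24080731e-04  8.09045553e-01 -5.87745214e-01 -4.91090800e-05] [ 0.09  0.41 -0.46  1.66  0.2   1.12 -1.68]
```

View pics/w1.png

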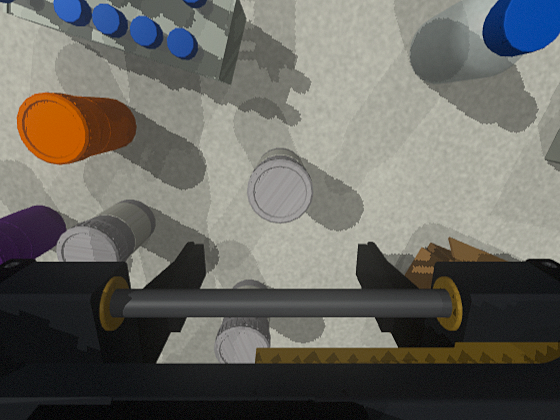

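The wrist view shows tin A's grey lid at (280,190). The orange tin at (54,128) and the other silver tins at (88,245) and (239,343) agree with the top view. I'll descend on A, grip it and weigh it.

>>> {"op": "apply_moves", "data": {"increments": "1 7 2 -30 0;1 0 0 -40 0;1 0 0 -40 0;1 0 0 -25 0;1 0 0 -12 0;1 0 0 0 0;1 0 0 0 0;0 0 0 0 0;0 0 0 0 0;0 0 0 0 0;0 0 0 0 0;0 0 0 0 0"}}

```text
time: 3.45
eef_pos: [0.613, 0.1163, 0.0981]
ee_rot: [-0.0, 0.809, -0.587, 0.0]
ft_force: [0.2, -0.3, 3.0]
width: 0.0616
```

>>> {"op": "apply_moves", "data": {"increments": "0 0 0 0 0;0 0 0 0 0;0 0 0 10 0;0 0 0 20 0;0 0 0 20 0;0 0 0 10 0;0 0 0 0 0;0 0 0 0 0;0 0 0 0 0;0 0 0 0 0"}}

```text
time: 4.45
eef_pos: [0.612, 0.1161, 0.1563]
ee_rot: [0.001, 0.81, -0.587, -0.001]
ft_force: [0.8, -0.9, -4.9]
width: 0.0615
```

>>> {"op": "apply_moves", "data": {"increments": "0 0 0 0 0;0 0 0 0 0;0 0 0 0 0"}}

```text
time: 4.75
eef_pos: [0.6126, 0.1164, 0.1574]
ee_rot: [0.0, 0.81, -0.587, -0.0]
ft_force: [-0.3, -1.0, -5.0]
width: 0.0618
```

>>> {"op": "apply_moves", "data": {"increments": "0 0 0 -20 0;0 0 0 -20 0;0 0 0 -12 0;0 0 0 -6 0;0 0 0 -2 0;0 0 0 0 0;0 0 0 0 0;1 0 0 0 0;1 0 0 0 0;1 0 0 0 0;1 0 0 0 0;1 0 0 0 0"}}

```text
time: 5.95
eef_pos: [0.613, 0.1165, 0.0979]
ee_rot: [-0.0, 0.81, -0.587, 0.0]
ft_force: [-0.5, -0.3, 1.2]
width: 0.0858
```

>>> {"op": "apply_moves", "data": {"increments": "1 0 0 30 0;1 0 0 40 0;1 -36 -3 40 0;1 -36 -3 0 0;1 -37 -3 0 0;1 -37 -3 0 0;1 -37 -3 0 0;1 0 0 0 0;1 0 0 0 0;1 0 0 0 0;1 0 0 0 0"}}

```text
time: 7.05
eef_pos: [0.4335, 0.1018, 0.2048]
ee_rot: [-0.0, 0.809, -0.587, 0.0]
ft_force: [0.5, -0.1, 0.3]
width: 0.087
```

```bash
python3 - <<'E'
from h import *
lids()
E
```

```text
t 7.05 tcp [0.4335 0.1018 0.2048] ft [ 0.46 -0.14  0.29] w 0.087
lid [341.   6.] 678 box [311   0  63  16] circle 591.5 108.7 21.2 mean [0.5872 0.1084 0.1028] [121. 119. 119.]
lid [74. 66.] 6624 box [29 19 93 94] circle 492.4 276.2 31.5 mean [0.4936 0.2751 0.1027] [135. 133. 133.]
lid [280. 217.] 4192 box [243 181  76  73] circle 429.1 99.8 31.1 mean [0.4304 0.1004 0.1028] [139. 137. 136.]
```

>>> {"op": "apply_moves", "data": {"increments": "1 -4 -2 -30 0;1 0 0 -40 0;1 0 0 -25 0;1 0 0 -12 0;1 0 0 0 0;1 0 0 0 0;0 0 0 0 0;0 0 0 0 0;0 0 0 0 0;0 0 0 0 0;0 0 0 0 0;0 0 0 0 0"}}

```text
time: 8.3
eef_pos: [0.4286, 0.0998, 0.0981]
ee_rot: [-0.0, 0.81, -0.587, 0.0]
ft_force: [-0.5, 0.3, 3.9]
width: 0.0616
```

>>> {"op": "apply_moves", "data": {"increments": "0 0 0 0 0;0 0 0 0 0;0 0 0 10 0;0 0 0 20 0;0 0 0 20 0;0 0 0 20 0;0 0 0 10 0;0 0 0 0 0;0 0 0 0 0;0 0 0 0 0;0 0 0 0 0"}}

```text
time: 9.4
eef_pos: [0.4276, 0.0994, 0.1767]
ee_rot: [0.001, 0.81, -0.587, -0.001]
ft_force: [-0.6, 0.2, -3.4]
width: 0.0613
```

>>> {"op": "apply_moves", "data": {"increments": "0 0 0 0 0;0 0 0 0 0;0 0 0 0 0"}}

```text
time: 9.7
eef_pos: [0.4282, 0.0996, 0.1775]
ee_rot: [0.0, 0.81, -0.587, -0.0]
ft_force: [-0.7, 0.8, -2.9]
width: 0.0611
```

C weighs about 3.3 N, well under A (about 5.5 N), so it goes into the carton's far slot.

>>> {"op": "apply_moves", "data": {"increments": "0 3 -15 10 0;0 7 -30 10 0;0 7 -40 0 0;0 7 -40 0 0;0 7 -40 0 0;0 7 -40 0 0;0 7 -40 0 0;0 7 -40 0 0;0 7 -40 0 0;0 7 -40 0 0;0 7 -35 0 0;0 4 -28 0 0"}}

```text
time: 10.9
eef_pos: [0.5052, -0.3311, 0.1973]
ee_rot: [0.0, 0.809, -0.588, 0.0]
ft_force: [-0.7, -0.7, -2.4]
width: 0.0613
```

>>> {"op": "apply_moves", "data": {"increments": "0 0 0 0 0;0 0 0 0 0;0 0 0 0 0;0 0 0 0 0"}}

```text
time: 11.3
eef_pos: [0.5055, -0.3268, 0.1977]
ee_rot: [-0.0, 0.81, -0.586, -0.0]
ft_force: [-1.1, 1.0, -3.3]
width: 0.0617
```

```bash
python3 - <<'E'
from h import *
s,im,d,P,cal=wrist(); save('w2.png',im); print(s['eef_pos'].round(4),s['ft_force'].round(1))
z=P[...,2]; hsv=cv2.cvtColor(im,cv2.COLOR_RGB2HSV)
m=(z>.044)&(z<.056)&(hsv[...,1]>90)&(hsv[...,0]<25); print(m.sum(),np.percentile(P[m],[1,50,99],axis=0).round(3))
s,im,d=grab('top'); save('t2.png',cv2.resize(im[150:350,300:540],None,fx=3,fy=3))
E
```

```text
[ 0.5055 -0.3268  0.1977] [-1.1  1.  -3.3]
8392 [[ 0.45  -0.412  0.044]
 [ 0.56  -0.205  0.05 ]
 [ 0.586 -0.096  0.052]]
```

View pics/w2.png

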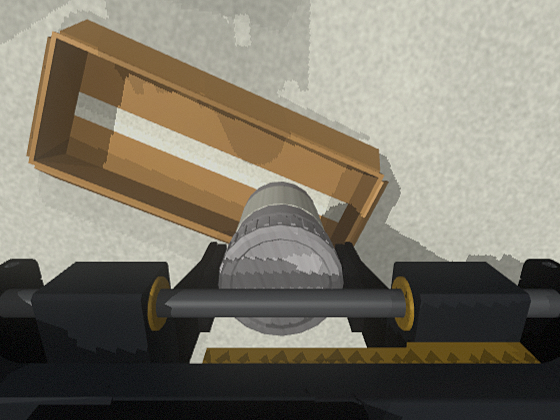

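The wrist view shows the tin upright between the pads at (280,240), over the far end of the carton and between its walls. Carton centre y is confirmed at about -0.254. I'll lower it.

>>> {"op": "apply_moves", "data": {"increments": "0 0 0 -20 0;0 0 0 -30 0;0 0 0 -22 0;0 0 0 -12 0;0 0 0 -6 0;0 0 0 -3 0;0 0 0 -2 0;0 0 0 0 0;0 0 0 0 0;0 0 0 0 0"}}

```text
time: 12.4
eef_pos: [0.5056, -0.3286, 0.1033]
ee_rot: [-0.0, 0.809, -0.587, 0.001]
ft_force: [-0.1, -0.7, -3.6]
width: 0.0615
```

>>> {"op": "apply_moves", "data": {"increments": "0 0 0 -1 0;0 0 0 0 0;0 0 0 0 0"}}

```text
time: 12.7
eef_pos: [0.5056, -0.3286, 0.1022]
ee_rot: [-0.0, 0.809, -0.587, 0.001]
ft_force: [-0.3, 0.3, -0.0]
width: 0.0614
```

>>> {"op": "apply_moves", "data": {"increments": "0 0 0 0 0;1 0 0 0 0;1 0 0 0 0;1 0 0 0 0;1 0 0 0 0;1 0 0 20 0;1 0 0 40 0;1 0 0 40 0;1 -1 30 0 0;1 -1 46 0 0;1 -1 46 0 0;1 -1 46 0 0"}}

```text
time: 13.9
eef_pos: [0.501, -0.1588, 0.2019]
ee_rot: [-0.0, 0.809, -0.587, 0.0]
ft_force: [0.3, 0.5, -0.4]
width: 0.0869
```

>>> {"op": "apply_moves", "data": {"increments": "1 -1 46 0 0;1 -1 46 0 0;1 -1 46 0 0;1 -1 46 0 0;1 -1 46 0 0;1 -1 46 0 0;1 -1 46 0 0;1 -1 46 0 0;1 -1 46 0 0;1 0 22 0 0;1 0 0 0 0;1 0 0 0 0"}}

```text
time: 15.1
eef_pos: [0.4922, 0.2753, 0.2014]
ee_rot: [0.0, 0.81, -0.587, 0.0]
ft_force: [0.2, -1.3, 0.4]
width: 0.0869
```

```bash
python3 - <<'E'
from h import *
lids()
s,im,d=grab('top'); c=viewer.get_calibration('top');P=cloud(c,d); m=(P[...,2]>.098)&(P[...,2]<.118)&(P[...,1]<-.1)&(P[...,0]<.68); print(m.sum(),P[m].mean(0),P[m].std(0))
E
```

```text
t 15.1 tcp [0.4922 0.2753 0.2014] ft [ 0.17 -1.3   0.43] w 0.0869
lid [267.  46.] 6833 box [222   0  90  96] circle 605.4 321.6 31.1 mean [0.6057 0.3217 0.103 ] [175.  85.   4.]
lid [526. 131.] 5075 box [486  88  74  85] circle 612.7 116.8 31.3 mean [0.6114 0.1214 0.1027] [147. 145. 144.]
lid [278. 212.] 4364 box [241 175  76  74] circle 492.6 276.6 31.1 mean [0.4939 0.277  0.1028] [131. 129. 128.]
lid [135. 220.] 4391 box [ 96 184  79  73] circle 449.3 386.1 31.5 mean [0.4511 0.3852 0.1026] [ 91.  47. 116.]
598 [ 0.50573107 -0.3282146   0.10725654] [0.01552801 0.01601006 0.00248684]
```

>>> {"op": "apply_moves", "data": {"increments": "1 0 1 -30 0;1 0 0 -40 0;1 0 0 -22 0;1 0 0 -11 0;1 0 0 0 0;1 0 0 0 0;0 0 0 0 0;0 0 0 0 0;0 0 0 0 0;0 0 0 0 0;0 0 0 0 0;0 0 0 0 0"}}

```text
time: 16.4
eef_pos: [0.4925, 0.2768, 0.0991]
ee_rot: [-0.0, 0.81, -0.587, 0.0]
ft_force: [-0.4, -0.4, 3.1]
width: 0.0612
```

>>> {"op": "apply_moves", "data": {"increments": "0 0 0 0 0;0 0 0 0 0;0 0 0 10 0;0 0 0 20 0;0 0 0 20 0;0 0 0 20 0;0 0 0 10 0;0 0 0 0 0;0 0 0 0 0;0 0 0 0 0;0 0 0 0 0"}}

```text
time: 17.5
eef_pos: [0.4918, 0.2762, 0.1775]
ee_rot: [0.001, 0.81, -0.587, -0.0]
ft_force: [-0.3, -0.4, -3.4]
width: 0.0614
```

>>> {"op": "apply_moves", "data": {"increments": "0 0 0 0 0;0 0 0 0 0;0 0 0 0 0"}}

```text
time: 17.8
eef_pos: [0.4922, 0.2766, 0.1785]
ee_rot: [0.0, 0.81, -0.587, -0.0]
ft_force: [-0.6, -0.1, -4.1]
width: 0.0614
```

The gap between B (about 3.8 N) and A (about 5 N) is near the noise, so I'm taking more readings.

>>> {"op": "apply_moves", "data": {"increments": "0 0 0 0 0;0 0 0 0 0"}}

```text
time: 18.0
eef_pos: [0.4923, 0.2766, 0.1787]
ee_rot: [-0.0, 0.81, -0.587, 0.0]
ft_force: [0.3, 0.3, -4.9]
width: 0.0617
```

>>> {"op": "apply_moves", "data": {"increments": "0 0 0 0 0;0 0 0 0 0"}}

```text
time: 18.2
eef_pos: [0.4923, 0.2766, 0.1787]
ee_rot: [-0.0, 0.81, -0.587, 0.0]
ft_force: [-0.4, 0.6, -4.0]
width: 0.0613
```

>>> {"op": "apply_moves", "data": {"increments": "0 0 0 0 0;0 0 0 0 0"}}

```text
time: 18.4
eef_pos: [0.4923, 0.2766, 0.1787]
ee_rot: [-0.0, 0.81, -0.587, 0.0]
ft_force: [0.5, 0.2, -5.0]
width: 0.0615
```

```bash
python3 - <<'E'
from h import *
a=[]
for i in range(20):
    a.append(monitor.read_state()['ft_force'][2]); viewer.grab_frame('top')
a=np.array(a); print(a.mean(),a.std(),a.std()/20**.5)
E
```

```text
-4.01339987137385 0.5152556130341243 0.11521465765326284
```

Averaged, B is 4.0 ± 0.12 N. A (about 5 N) must be at least 1.18 N away from the others' maximum, so A is the heaviest. I'll recheck it with averaging at the end. B goes to the near slot.

>>> {"op": "apply_moves", "data": {"increments": "0 0 -10 20 0;0 2 -25 20 0;0 2 -40 0 0;0 2 -42 0 0;0 2 -42 0 0;0 2 -42 0 0;0 3 -42 0 0;0 3 -42 0 0;0 3 -42 0 0;0 3 -42 0 0;0 3 -40 0 0;0 2 -30 0 0"}}

```text
time: 20.6
eef_pos: [0.519, -0.1656, 0.2188]
ee_rot: [0.0, 0.809, -0.588, 0.001]
ft_force: [0.4, -0.0, -4.5]
width: 0.0613
```

>>> {"op": "apply_moves", "data": {"increments": "0 0 -15 -20 0;0 0 0 -20 0;0 0 0 0 0;0 0 0 0 0;0 0 0 0 0;0 0 0 0 0"}}

```text
time: 21.2
eef_pos: [0.5201, -0.177, 0.1799]
ee_rot: [-0.0, 0.81, -0.587, 0.001]
ft_force: [-0.4, 0.6, -4.4]
width: 0.0615
```

```bash
python3 - <<'E'
from h import *
s,im,d,P,cal=wrist(); save('w3.png',im); print(s['eef_pos'].round(4),s['ft_force'].round(1))
E
```

```text
[ 0.5201 -0.177   0.1799] [-0.4  0.6 -4.4]
```

View pics/w3.png

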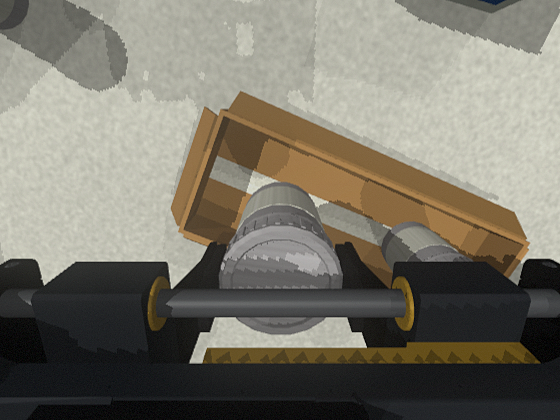

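B is upright at (280,240) over the near half of the carton, and C stands at (425,240) inside it. I'll lower B.

>>> {"op": "apply_moves", "data": {"increments": "0 -1 0 -20 0;0 0 0 -25 0;0 0 0 -16 0;0 0 0 -8 0;0 0 0 -4 0;0 0 0 -2 0;0 0 0 -1 0;0 0 0 0 0;0 0 0 0 0;0 0 0 0 0"}}

```text
time: 22.25
eef_pos: [0.5186, -0.1775, 0.1031]
ee_rot: [-0.0, 0.809, -0.587, 0.0]
ft_force: [0.3, 0.2, -2.8]
width: 0.0614
```

>>> {"op": "apply_moves", "data": {"increments": "0 0 0 -1 0;0 0 0 0 0;0 0 0 0 0"}}

```text
time: 22.55
eef_pos: [0.5188, -0.1774, 0.1031]
ee_rot: [-0.0, 0.809, -0.587, 0.001]
ft_force: [-2.9, 1.0, 5.2]
width: 0.0611
```

>>> {"op": "apply_moves", "data": {"increments": "1 0 0 0 0;1 0 0 0 0;1 0 0 0 0;1 0 0 0 0;1 0 0 20 0;1 0 0 40 0;1 0 0 40 0;1 13 42 0 0;1 13 42 0 0;1 13 42 0 0;1 13 42 0 0;1 14 42 0 0"}}

```text
time: 23.75
eef_pos: [0.5846, 0.0341, 0.2017]
ee_rot: [0.0, 0.809, -0.587, 0.0]
ft_force: [1.7, -1.1, 0.3]
width: 0.0869
```

>>> {"op": "apply_moves", "data": {"increments": "1 14 42 0 0;1 14 41 0 0;1 0 0 0 0;1 0 0 0 0;1 0 0 0 0"}}

```text
time: 24.25
eef_pos: [0.6121, 0.114, 0.2013]
ee_rot: [0.001, 0.809, -0.588, 0.0]
ft_force: [-0.3, -0.9, -0.1]
width: 0.0868
```

```bash
python3 - <<'E'
from h import *
lids()
s,im,d=grab('top'); c=viewer.get_calibration('top');P=cloud(c,d); m=(P[...,2]>.098)&(P[...,2]<.118)&(P[...,1]<-.1)&(P[...,0]<.6)
n,l,st,ce=cv2.connectedComponentsWithStats(m.astype(np.uint8))
for i in range(1,n):
    if st[i,4]>100: print(st[i,4],P[l==i].mean(0),P[l==i].std(0))
a=np.array([monitor.read_state()['ft_force'][2] for i in range(10) if viewer.grab_frame('top')]); print(a.mean(),a.std())
E
```

```text
t 24.25 tcp [0.6121 0.114  0.2013] ft [-0.33 -0.89 -0.06] w 0.0868
lid [513.  41.] 2853 box [486   0  74  77] circle 790.1 -9.0 30.9 mean [0.7811 0.0011 0.1032] [132. 138. 135.]
lid [ 26. 143.] 4159 box [ 0 99 63 84] circle 605.5 320.3 31.2 mean [0.6079 0.3124 0.1024] [171.  79.   3.]
lid [278. 211.] 4386 box [240 174  77  75] circle 613.0 116.0 31.1 mean [0.6144 0.1163 0.1028] [142. 140. 139.]
576 [ 0.51827128 -0.17800153  0.10710697] [0.01559952 0.01559418 0.00239998]
599 [ 0.50578647 -0.32821486  0.10707159] [0.01554491 0.01600416 0.00257198]
-0.05820984429177687 0.46304130131699855
```

Both tins stand in the carton. Now I grip A, lift it and reweigh it.

>>> {"op": "apply_moves", "data": {"increments": "1 1 2 -30 0;1 0 0 -40 0;1 0 0 -22 0;1 0 0 -11 0;1 0 0 0 0;1 0 0 0 0;0 0 0 0 0;0 0 0 0 0;0 0 0 0 0;0 0 0 0 0;0 0 0 0 0;0 0 0 0 0", "squeeze": 30}}

```text
time: 26.05
eef_pos: [0.6137, 0.1173, 0.0992]
ee_rot: [-0.0, 0.809, -0.587, 0.0]
ft_force: [0.2, -1.8, 3.2]
width: 0.0614
```

>>> {"op": "apply_moves", "data": {"increments": "0 0 0 0 0;0 0 0 0 0;0 0 0 10 0;0 0 0 25 0;0 0 0 30 0;0 0 0 30 0;0 0 0 30 0;0 0 0 30 0;0 0 0 20 0;0 0 0 10 0;0 0 0 0 0;0 0 0 0 0"}}

```text
time: 27.25
eef_pos: [0.6122, 0.1174, 0.2818]
ee_rot: [0.001, 0.81, -0.587, -0.001]
ft_force: [-0.9, -1.0, -6.4]
width: 0.0612
```

>>> {"op": "apply_moves", "data": {"increments": "0 0 0 0 0;0 0 0 0 0;0 0 0 0 0;0 0 0 0 0;0 0 0 0 0;0 0 0 0 0;0 0 0 0 0;0 0 0 0 0"}}

```text
time: 28.05
eef_pos: [0.6133, 0.1176, 0.2837]
ee_rot: [-0.0, 0.809, -0.587, 0.0]
ft_force: [0.4, 0.2, -6.9]
width: 0.0615
```

```bash
python3 - <<'E'
from h import *
a=np.array([monitor.read_state()['ft_force'][2] for i in range(20) if viewer.grab_frame('top')]); s=monitor.read_state()
print(a.mean(),a.std(),s['time'],s['eef_pos'],s['width'],s['qd'].round(3))
s,im,d=grab('side'); save('s4.png',im)
E
```

```text
-5.69441590607616 0.36648431968850265 29.05 [0.61328816 0.11760833 0.28367383] 0.061277647473224235 [-0.    -0.001 -0.001  0.    -0.001  0.001 -0.   ]
```

View pics/s4.png

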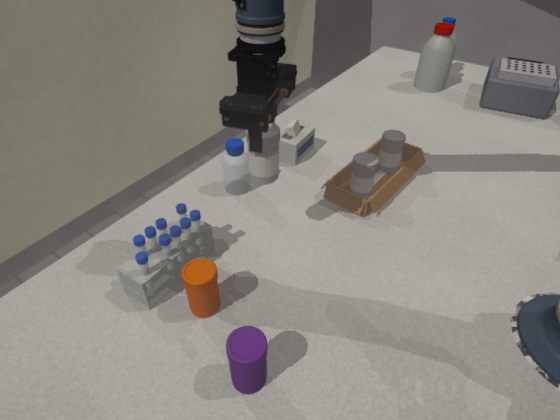

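The side view shows A held upright and clear at (263,155), with the other two standing in the carton at (363,173) and (392,150). A averages 5.7 N and its underside is at about 0.185 m. I'm handing the job in.

```bash
python3 -c "
from plant import order; print(order.job_done())"
```

```text
the job is handed in; nothing more can be done
None
```

I lifted and weighed all three tins, stood the two lighter ones in the carton, and handed in with the heaviest held up in the gripper. No verdict was reported.

| Tin (start position) | Weight | Basis | Where it is now |
|---|---|---|---|
| (0.613, 0.116) | 5.7 N | average of 20 readings | held in the gripper, the heaviest |
| (0.493, 0.277) | 4.0 N | average of 20 readings | carton, near slot |
| (0.429, 0.100) | about 3 N | a few noisy readings | carton, far slot |

- **Carton tins:** depth images put both lids at 0.107 m, which matches tins standing on the carton floor. Their centres are at (0.518, -0.178) and (0.506, -0.328).
- **Held tin:** its underside is about 0.185 m above the bench, and it is still and upright. It is clear of the bottle in the side view, and the joint speeds were about zero.
- **Bystanders and look-alikes:** the side picture showed none of them moved; I did not measure this.
- **Disagreement:** the first weighing of the heaviest tin gave only about 5 N, from two readings with about 0.5 N of noise. The averaged reweighing gave 5.7 N, and the ranking was the same both times.

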